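# Unfasten the double latch of the wide accessory case

### The arm

A 7-joint arm with a two-finger parallel gripper is mounted at the origin on a cart in front of the work surface, level with it; the furniture and walls round the work are solid. World frame = base frame: x ahead of the robot, y to its left, z up, the work surface at z = 0. Lengths are in m, angles in rad, forces in N, time in s.
With the tool pointing down it reaches from about 0.425 to 1.025 m from the base axis. Payload 9.4 kg.
Tool frame: the origin (TCP) lies between the finger pads; the fingertips stand 8 mm ahead of it and the grasp point (between the pads) lies 11 mm behind it; z points along the fingers, y is the line along which they close (so a half turn about z gives the same grasp; the last joint's range is limited). The gripper opens to 85 mm and grips with 20 to 120 N. Pads are 22 mm wide; open, the fingers measure 114 mm over their backs; the gripper's body (76 mm by 85 mm) begins 54 mm behind the grasp point. The pads swing forward as they close: fully open they stand 13 mm farther back than shut.
Start: joints at [-1.357, 0.599, -0.003, 1.599, 0.002, 0.943, -0.08], TCP at [0.208, 0.695, 0.214] pointing down, gripper open.
Joint ranges: [-2.57, 2.57], [-0.35, 1.97], [-1.29, 1.29], [0.11, 2.56], [-1.05, 4.19], [0.11, 1.86], [-2.63, 2.63]. Speed limits (rad/s): [2.22, 2.22, 3.01, 3.01, 3.14, 3.14, 3.14].

### API

Orientations are given as a unit quaternion [x, y, z, w].
In Python, from rig import telemetry, eyes, bot, spotter gives the robot as it stands.
- The arm moves only by the tool drive_tool, never from a script. Its argument "steps" is a list of rows, each a list of 3 entries, a list of its own where there are three numbers: the shift along the world's x, y, z each as a share of 0.1 m, from -1 to 1, then the turn, a rotation vector about the world's x, y, z each as a share of 90 degrees, from -1 to 1, then the closure, from 0 (fully open) to 1 (shut). In form: [[[x, y, z], [rx, ry, rz], gripper], ...]. A call has 1 to 20 rows; each row is the pose to reach, as a shift and turn from the pose commanded when the call began; what a row does not reach only later rows make up. A row lasts 1/12 s, in which the tool goes at most 41.7 mm and 7.16 degrees, less where a joint would pass 70% of its speed; a pose out of reach is approached as far as the arm can. A call with a number of a shift or a turn outside -1 to 1 is refused whole. A call with a gripper value outside its range is refused whole. The fingers move at their own pace and stop on an object; "newtons" is the grip in N (left out, the last holds). Time passes only in rows, so rows that repeat a pose let the fingers close. It gives the time, the measured TCP pose, the force, the opening and the grip force at its end, in the units of the state.
- telemetry.get_state(): the state, without advancing time (a new reading comes with each control period).
- eyes.grab_frame(name): name is "side" or "top" or "wrist"; returns a dict with "pixels" (384x512x3 uint8, red, green, blue), "mtx" (3x3 intrinsics, pixels), "rvec" (rotation vector, rad) and "tvec" (3), from world to camera coordinates, as OpenCV has them; the wrist camera has in their place "T_tool_cam" (4x4, takes a point from camera to tool coordinates, whose origin is the TCP and whose axes are the flange's). Camera axes: x right, y down, z forward; pixel columns grow to the right and rows downward; lengths in m; the calibration is good to about 2 mm. A picture is of the moment at which its call begins: read the wrist's pose just before it. There is no depth.
- bot.close_job(): hands the job in; it is judged then, once.
Trained networks look in the newest picture that a camera, given by its name, has taken for a name from the list of things; names that differ only in an ending like _2 or _b are one class to them, and where a whole thing is asked for, a point or a joint stands for the part that bears it (a point fixed in the world has none). Each returns a list of dicts, best first, with "conf" (0 to 1); they miss things now and then, are a little off and sometimes report something else, mostly with a low value. They report only what shows in the picture. A call takes as long as a camera call.
- spotter.spot_in(target, camera): "centre" ([x, y, z] in m, in world coordinates, good to about 4 mm: the middle of the surface that is visible of it).
- spotter.masks_of(target, camera): "pixels" (384x512 bool, what is visible of it).
- spotter.landmark_of(target, camera): "centre" ([x, y, z] in m, in world coordinates, good to about 4 mm: a listed point, or the origin of a listed thing).
The state is a dict: "t": time; "joint_positions": joint angles; "joint_vel": joint speeds; "tau": joint torques, N m; "tcp_pos": TCP position; "eef_rot": TCP orientation; "ft_force": force on the tool from outside, world axes, zero at the start; "moment": the same for the moment, N m; "opening": opening from 0.0 (shut) to 1.0 (fully open); "finger_force": force on a finger pad.
Only numpy, scipy, OpenCV 4.12 (cv2) and the standard library are available. Lean on these libraries where they do the work, as an engineer would, in place of code of your own. Each camera call takes 0.05 s, during which the arm holds its last target. There are 200 camera calls.

### The job

Two flat accessory cases are screwed to the worktop; unfasten the wider one and leave the narrower one untouched. First slide the keeper (the catch whose blade blocks the bolt) fully back out of the way, then slide the bolt fully out of its staple. Leave both slid home at their open ends, with the lid shut.

Things in the scene. Friction and masses are not known exactly. Their poses are not given: they have to be found in the camera images.
- wide_case: Wider of two flat grey cases fixed to the worktop: 180 (x) x 150 (y) x 50 mm high. Origin: centre of its underside; x away from the robot, y left. Two upright black round knobs stand on the lid, 18 mm across from z = 67 to their top at z = 92, slimmer below. All else on the lid ends at z = 67, so fingertips at z = 70 or more touch only knobs. May stand left or right of the narrow case.
- keeper (a joint): Wide case's keeper, m: 0 shut, 0.035 fully open; starts 0 to 0.006. Knob axis in the case frame, mm: x = 12 + travel, y = 5; opens along the case's +x, away from the robot. It sits on a steel blade 10 mm wide along x (z = 56 to 64) whose front end blocks the bolt knob until the keeper is about 16 mm open; a steel strap bridges the blade. About 3 N moves it; stays where left.
- bolt (a joint): Wide case's bolt, m: 0 shut, 0.035 fully open; starts 0 to 0.002. Knob axis in the case frame, mm: x = -60 (the knob nearer the robot), y = 20 - travel; opens along the case's -y, to the right. Its steel tongue runs left into a staple on the case's left edge. The shut keeper stops it at about 0.003. About 3 N moves it; stays where left.
- narrow_case: Narrower case, not to be touched: 180 (x) x 100 (y) x 50 mm high, fixed beside the wide case, same material, with the same two knobs at the same offsets from its origin (centre of its underside; x away from the robot, y left). Beyond both cases, a solid bouquet of balloons stands on the right of the worktop (world x over 0.4 m, y below -0.2 m): bring the hand in from the front.

How it is judged:
By the outcome, as a careful person would: the job done as asked, in the order asked, and still so for the second after the job is handed in, with the robot touching nothing.
It also fails if it takes over 45 s, if anything falls off the work surface, if the arm or the gripper's body presses on something with over 40 N, if the wrist force passes 120 N, or if a joint passes its speed limit or range.

## Working session

There is one attempt and no reset: what is moved stays moved. The work goes in short steps, Python scripts to look and compute and a tool call to move; the robot and the scene stay as the last step left them, time stands still between calls to the robot, and variables do not carry over. Pictures are saved under pics/ and viewed, at most 10 in all, crops included, and the job is handed in when it is done.

Besides the shell and the picture viewer there is one more tool, called after "Request:" in YAML: its name, and indented under it one key for each argument. drive_tool: Moves the arm, as the interface text tells. Shift numbers are shares of 0.1 m and turn numbers shares of 90 degrees, none past 1 either way. Its arguments: {"type":"object","properties":{"steps":{"type":"array","items":{"type":"array"}},"newtons":{"type":"number"}},"required":["steps"]}

```bash
mkdir -p pics; python3 - <<'E'
from rig import telemetry, eyes, spotter
import cv2
s=telemetry.get_state();print(s['t'],s['tcp_pos'],s['eef_rot'],s['opening'])
for c in('top','side'):
    f=eyes.grab_frame(c);cv2.imwrite(f'pics/{c}0.png',f['pixels'][:,:,::-1])
    for n in('wide_case','narrow_case','keeper','bolt'):
        for fn in('spot_in','landmark_of'):
            print(c,n,fn,[(d['centre'],d['conf']) for d in getattr(spotter,fn)(n,c)])
E
```

```text
0.0 [0.20773447 0.69407813 0.2126903 ] [ 1.44856552e-01  9.89452345e-01 -7.95684581e-04 -5.04075453e-05] 0.9993660490678565
top wide_case spot_in [([0.5081, 0.1348, 0.0526], 0.8)]
top wide_case landmark_of [([0.5105, 0.1372, -0.0018], 0.78)]
top narrow_case spot_in [([0.5123, -0.0679, 0.0531], 0.69)]
top narrow_case landmark_of [([0.5125, -0.0684, 0.0026], 0.62)]
top keeper spot_in [([0.5059, 0.1427, 0.0599], 0.79)]Traceback (most recent call last):
  File "<stdin>", line 8, in <module>
ValueError: it knows: narrow_case, wide_case
```

View pics/top0.png

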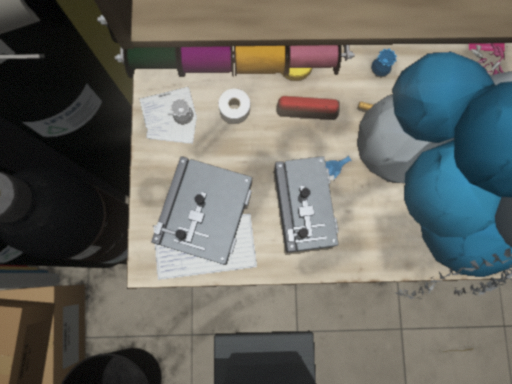

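```bash
python3 - <<'E'
from rig import telemetry, eyes, spotter
import cv2,numpy as np
f=eyes.grab_frame('side');cv2.imwrite('pics/side0.png',f['pixels'][:,:,::-1])
for n in('wide_case','narrow_case'):
    print(n,[(d['centre'],d['conf']) for d in spotter.landmark_of(n,'side')])
for c in('top','side'):
    eyes.grab_frame(c)
    for n in('keeper','bolt'): print(c,n,[(d['centre'],d['conf'] ) for d in spotter.spot_in(n,c)])
f=eyes.grab_frame('top');np.savez('top.npz',**f)
p=cv2.projectPoints(np.array([[.51,.137,.05],[.51,.037,.05],[.61,.137,.05],[.522,.142,.092],[.45,.157,.092]]),np.array(f['rvec']),np.array(f['tvec']),np.array(f['mtx']),None)[0];print(p.reshape(-1,2))
E
```

```text
wide_case [([0.506, 0.135, 0.0006], 0.64)]
narrow_case [([0.5181, -0.0694, -0.0032], 0.95)]
top keeper [([0.5044, 0.1448, 0.0615], 0.55)]
top bolt [([0.4639, 0.1737, 0.0869], 0.63)]
side keeper [([0.5143, 0.1428, 0.0669], 0.49)]
side bolt [([0.4556, 0.1736, 0.0717], 0.73)]
[[200.9421572  207.77056027]
 [252.4761121  206.69544484]
 [200.95875462 157.92267646]
 [195.5963495  197.92739092]
 [187.20195805 237.14637341]]
```

```bash
python3 - <<'E'
from rig import telemetry, eyes, spotter
import cv2,numpy as np
f=np.load('top.npz')
im=f['pixels'][145:275,140:350];cv2.imwrite('pics/c.png',cv2.resize(im[:,:,::-1],None,fx=3.8,fy=3.8,interpolation=cv2.INTER_CUBIC))
eyes.grab_frame('top')
R=cv2.Rodrigues(f['rvec'])[0];t=f['tvec'].ravel();K=f['mtx'];C=-R.T@t;print(C)
def bp(uv,z):
    d=R.T@np.linalg.inv(K)@np.array([uv[0],uv[1],1.]);return (C+d*(z-C[2])/d[2])
for n in('wide_case','narrow_case'):
    m=spotter.masks_of(n,'top')[0]['pixels'].astype('uint8')
    c=max(cv2.findContours(m,0,1)[0],key=cv2.contourArea)
    P=np.array([bp(p,.05)[:2] for p in cv2.convexHull(c).reshape(-1,2)])*1000
    print(n,cv2.minAreaRect(P.astype('float32')),cv2.boundingRect(c))
g=cv2.cvtColor(f['pixels'],cv2.COLOR_RGB2GRAY)
k,l,st,ce=cv2.connectedComponentsWithStats((g<60).astype('uint8'))
for a,c in zip(st,ce):
    if 150<c[0]<345 and 145<c[1]<270 and a[4]>15: print(a,c,bp(c,.085))
E
```

```text
[0.38381599 0.04421023 0.85372758]Traceback (most recent call last):
  File "<stdin>", line 10, in <module>
IndexError: list index out of range
```

View pics/c.png

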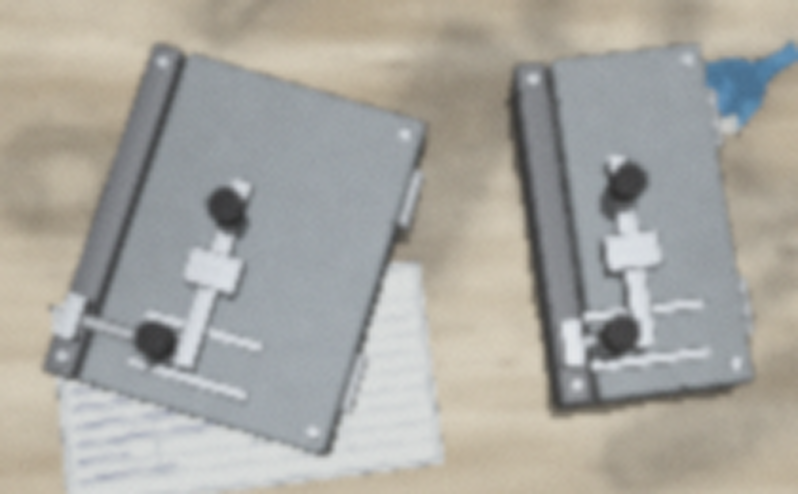

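View pics/side0.png

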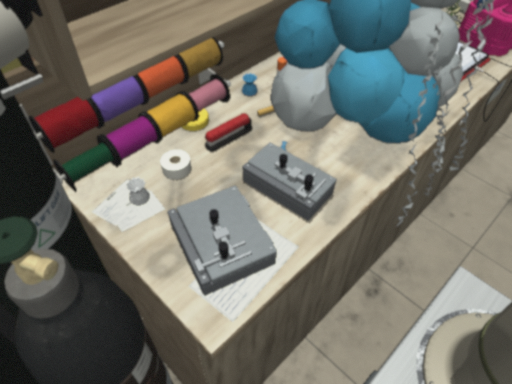

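```bash
python3 - <<'E'
import cv2,numpy as np
f=np.load('top.npz')
R=cv2.Rodrigues(f['rvec'])[0];t=f['tvec'].ravel();K=f['mtx'];C=-R.T@t
def bp(uv,z):
    d=R.T@np.linalg.inv(K)@np.array([uv[0],uv[1],1.]);return (C+d*(z-C[2])/d[2])
Q=np.array([bp((140+x/3.8,145+y/3.8),.05)[:2]*1000 for x,y in[(157,45),(426,124),(325,453),(46,373)]])
M=np.array([[90,75],[90,-75],[-90,-75],[-90,75.]])
print(Q.round(),Q.mean(0),[np.linalg.norm(Q[i]-Q[i-1]).round() for i in range(4)])
A,B=M,Q-Q.mean(0);a=np.arctan2((A[:,0]*B[:,1]-A[:,1]*B[:,0]).sum(),(A*B).sum());print('yaw',np.degrees(a))
Ra=np.array([[np.cos(a),-np.sin(a)],[np.sin(a),np.cos(a)]])
print('pred knobs',Q.mean(0)+Ra@[12,5],Q.mean(0)+Ra@[-60,20],'ex',Ra[:,0],'ey',Ra[:,1])
g=cv2.cvtColor(f['pixels'],cv2.COLOR_RGB2GRAY)
k,l,st,ce=cv2.connectedComponentsWithStats((g<65).astype('uint8'))
for b,c in zip(st,ce):
    if 150<c[0]<345 and 145<c[1]<270 and b[4]>15: print(b,c,bp(c,.088))
for c in[(199.5,199),(181.3,234.5)]: 
    p=bp(c,.09)[:2]*1000;print(p,Ra.T@(p-Q.mean(0)))
E
```

```text
[[613. 176.]
 [568.  36.]
 [401.  90.]
 [444. 230.]] [506.33493906 133.15649851] [np.float64(178.0), np.float64(146.0), np.float64(176.0), np.float64(146.0)]
yaw -17.681701488659304
pred knobs [519.28668541 134.27554563] [455.24400306 170.43539681] ex [ 0.95275853 -0.30372879] ey [0.30372879 0.95275853]
[     0      0    512    384 141215] [302.21465142 195.44949191] [ 0.52331765 -0.05595694  0.088     ]
[300 190   8   8  34] [303.44117647 194.        ] [ 0.52602258 -0.05837151  0.088     ]
[196 196   8   9  48] [199.375  200.0625] [0.5185577  0.13551614 0.088     ]
[177 231   9   9  44] [180.63636364 234.97727273] [0.45457268 0.1695613  0.088     ]
[520.19688073 135.04896989] [12.63228514  6.01333909]
[455.23013834 168.03757438] [-59.28492201  17.7112431 ]
```

```bash
python3 - <<'E'
from rig import eyes
import cv2,numpy as np
T=np.load('top.npz');S=eyes.grab_frame('side');W=eyes.grab_frame('wrist')
cv2.imwrite('pics/w0.png',W['pixels'][:,:,::-1])
P=[]
for f in(T,S):P.append(f['mtx']@np.c_[cv2.Rodrigues(np.array(f['rvec']))[0],np.array(f['tvec']).ravel()])
for a,b in[((8,190),(40,262)),((8,190),(42,240))]:
    X=cv2.triangulatePoints(P[0],P[1],np.array(a,float),np.array(b,float)).ravel();X=X[:3]/X[3]
    print(X,[(p@np.r_[X,1])[:2]/(p@np.r_[X,1])[2] for p in P])
R=cv2.Rodrigues(np.array(S['rvec']))[0];print('side cam',-R.T@np.array(S['tvec']).ravel())
# where tcp would project
for z in(0,.2,.4):
  for y in (.3,.4,.5,.69):
    for f,n in((T,'top'),(S,'side')):
      print(z,y,n,cv2.projectPoints(np.array([[.4,y,z]]),np.array(f['rvec']),np.array(f['tvec']),np.array(f['mtx']),None)[0].ravel().round())
E
```

```text
[0.51730922 0.40524749 0.23728986] [array([  5.58204829, 187.45483796]), array([ 43.91914021, 263.39546576])]
[0.51247815 0.38781449 0.2717874 ] [array([  3.74048899, 185.65381182]), array([ 48.65675939, 242.29931857])]
side cam [0.1415267  0.41154628 0.69865287]
0 0.3 top [122. 268.]
0 0.3 side [190. 341.]
0 0.4 top [ 72. 269.]
0 0.4 side [140. 385.]
0 0.5 top [ 21. 270.]
0 0.5 side [ 83. 437.]
0 0.69 top [-76. 272.]
0 0.69 side [-55. 561.]
0.2 0.3 top [ 83. 266.]
0.2 0.3 side [173. 284.]
0.2 0.4 top [ 17. 268.]
0.2 0.4 side [106. 337.]
0.2 0.5 top [-50. 269.]
0.2 0.5 side [ 26. 401.]
0.2 0.69 top [-178.  272.]
0.2 0.69 side [-181.  568.]
0.4 0.3 top [  9. 263.]
0.4 0.3 side [143. 184.]
0.4 0.4 top [-87. 265.]
0.4 0.4 side [ 44. 247.]
0.4 0.5 top [-184.  268.]
0.4 0.5 side [-86. 329.]
0.4 0.69 top [-372.  272.]
0.4 0.69 side [-489.  585.]
```

View pics/w0.png

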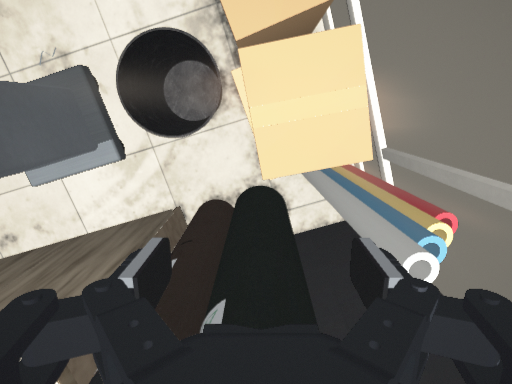

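Request:
drive_tool:
  steps:
    - [[0,0,1],[0,0,0],1]
    - [[0,0,1],[0,0,0],1]
    - [[0,0,1],[0,0,0],1]
    - [[0,0,1],[0,0,0],1]
  newtons: 40

```text
t: 1.33
tcp_pos: [0.2086, 0.6967, 0.3195]
eef_rot: [0.145, 0.989, 0.004, 0.0]
ft_force: [0.7, 0.2, 0.5]
opening: 0.453
finger_force: 0.0
```

Request:
drive_tool:
  steps:
    - [[0,0,1],[0,0,0],1]
    - [[0,0,1],[0,0,0],1]
    - [[0,0,1],[0,0,0],1]
    - [[0.5,-1,1],[0,0,0],1]
    - [[0.5,-1,1],[0,0,0],1]
    - [[0.5,-1,1],[0,0,0],1]
    - [[0.5,-1,1],[0,0,0],1]

```text
t: 1.92
tcp_pos: [0.2627, 0.5889, 0.4143]
eef_rot: [0.148, 0.989, -0.001, 0.001]
ft_force: [1.1, 1.0, 0.5]
opening: -0.005
finger_force: 0.0
```

Request:
drive_tool:
  steps:
    - [[0.5,-1,0],[0,0,0],1]
    - [[0.5,-1,0],[0,0,0],1]
    - [[0.5,-1,0],[0,0,0],1]
    - [[0.5,-1,0],[0,0,0],1]

```text
t: 2.25
tcp_pos: [0.3119, 0.4887, 0.4139]
eef_rot: [0.149, 0.989, -0.001, 0.001]
ft_force: [0.7, 0.1, -0.8]
opening: 0.003
finger_force: 0.0
```

Request:
drive_tool:
  steps:
    - [[0.5,-1,0],[0,0,0],1]
    - [[0.5,-1,0],[0,0,0],1]
    - [[0.5,-1,0],[0,0,0],1]
    - [[0.5,-1,0],[0,0,0],1]

```text
t: 2.58
tcp_pos: [0.3612, 0.3888, 0.4137]
eef_rot: [0.149, 0.989, -0.001, 0.001]
ft_force: [-0.3, 0.5, -0.1]
opening: -0.002
finger_force: 0.0
```

Request:
drive_tool:
  steps:
    - [[0.5,-1,0],[0,0,0],1]
    - [[0.5,-1,0],[0,0,0],1]
    - [[0.5,-1,0],[0,0,0],1]
    - [[0.5,-1,0],[0,0,0],1]

```text
t: 2.92
tcp_pos: [0.4106, 0.289, 0.4137]
eef_rot: [0.149, 0.989, -0.001, 0.001]
ft_force: [0.2, -0.6, 0.2]
opening: -0.001
finger_force: 0.0
```

Request:
drive_tool:
  steps:
    - [[0.5,-1,-0.5],[0,0,0],1]
    - [[0.5,-1,-1],[0,0,0],1]
    - [[0.77,-1,-1],[0,0,0],1]
    - [[0.77,-1,-1],[0,0,0],1]
    - [[0.77,-1,-1],[0,0,0],1]
    - [[0.77,-1,-1],[0,0,0],1]

```text
t: 3.42
tcp_pos: [0.4849, 0.1937, 0.3118]
eef_rot: [0.146, 0.989, -0.001, -0.001]
ft_force: [-0.7, 0.2, -0.5]
opening: -0.0
finger_force: 0.0
```

Request:
drive_tool:
  steps:
    - [[0,-0.45,-0.5],[0,0,0],1]
    - [[0,-0.45,-1],[0,0,0],1]
    - [[0,-0.45,-1],[0,0,0],1]
    - [[0,-0.45,-1],[0,0,0],1]
    - [[0,-0.45,-1],[0,0,0],1]
    - [[0,-0.45,-1],[0,0,0],1]

```text
t: 3.92
tcp_pos: [0.4857, 0.1514, 0.2153]
eef_rot: [0.144, 0.99, 0.001, 0.001]
ft_force: [-0.1, -0.3, 0.5]
opening: -0.001
finger_force: 0.0
```

Request:
drive_tool:
  steps:
    - [[0.02,-0.07,-0.4],[0,0,0],1]
    - [[0.02,-0.07,-0.8],[0,0,0],1]
    - [[0.02,-0.07,-0.9],[0,0,0],1]
    - [[0.02,-0.07,-0.9],[0,0,0],1]
    - [[0.02,-0.07,-0.9],[0,0,0],1]
    - [[0.02,-0.07,-0.9],[0,0,0],1]

```text
t: 4.42
tcp_pos: [0.4882, 0.1435, 0.1257]
eef_rot: [0.145, 0.989, 0.001, 0.001]
ft_force: [-1.1, -0.3, 0.1]
opening: -0.003
finger_force: 0.0
```

```bash
python3 - <<'E'
from rig import telemetry, eyes
import cv2,numpy as np
s=telemetry.get_state();print(s['t'],s['tcp_pos'],s['eef_rot'],s['ft_force'])
a=eyes.grab_frame('wrist')['pixels'];b=eyes.grab_frame('side')['pixels'][150:320,140:366]
cv2.imwrite('pics/d.png',np.hstack([cv2.resize(a,(400,300)),cv2.resize(b,(400,300))])[:,:,::-1])
E
```

```text
4.4167 [0.48819969 0.14347102 0.12570893] [1.44674777e-01 9.89478021e-01 8.89769547e-04 1.28960471e-03] [-1.08963419 -0.29121716  0.1129406 ]
```

View pics/d.png

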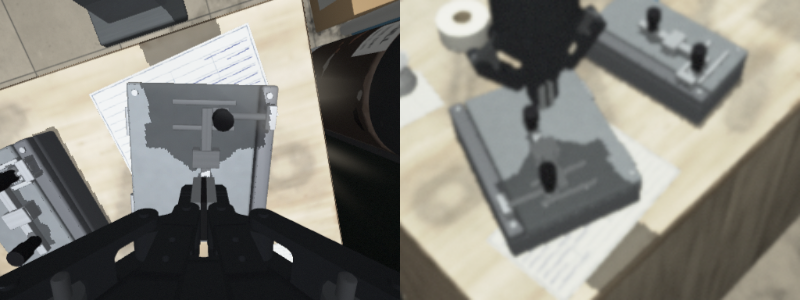

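Request:
drive_tool:
  steps:
    - [[0,0,-0.15],[0,0,0],1]
    - [[0,0,-0.3],[0,0,0],1]
    - [[0,0,-0.43],[0,0,0],1]
    - [[0,0,-0.43],[0,0,0],1]
    - [[0,0,-0.43],[0,0,0],1]

```text
t: 4.93
tcp_pos: [0.4871, 0.1427, 0.0813]
eef_rot: [0.145, 0.989, 0.0, 0.0]
ft_force: [0.3, 0.5, 0.7]
opening: 0.0
finger_force: 0.0
```

Request:
drive_tool:
  steps:
    - [[0.05,-0.015,0],[0,0,0],1]
    - [[0.1,-0.03,0],[0,0,0],1]
    - [[0.14,-0.045,0],[0,0,0],1]
    - [[0.19,-0.06,0],[0,0,0],1]
    - [[0.24,-0.075,0],[0,0,0],1]
    - [[0.29,-0.09,0],[0,0,0],1]
    - [[0.29,-0.09,0],[0,0,0],1]

```text
t: 5.52
tcp_pos: [0.5173, 0.1331, 0.0807]
eef_rot: [0.145, 0.989, 0.0, 0.001]
ft_force: [1.2, 0.1, -0.2]
opening: -0.001
finger_force: 0.0
```

```bash
python3 - <<'E'
from rig import telemetry, eyes
import cv2,numpy as np
s=telemetry.get_state();print(s['t'],s['tcp_pos'],s['ft_force'],s['moment'])
a=eyes.grab_frame('wrist')['pixels'][100:300,150:417];b=eyes.grab_frame('side')['pixels'][170:290,150:310]
cv2.imwrite('pics/e.png',np.hstack([cv2.resize(a,(400,300)),cv2.resize(b,(400,300))])[:,:,::-1])
E
```

```text
5.5167 [0.51728294 0.13312839 0.08069006] [ 1.17968537  0.07414146 -0.21852537] [-0.05378095 -0.03816045 -0.00462972]
```

View pics/e.png

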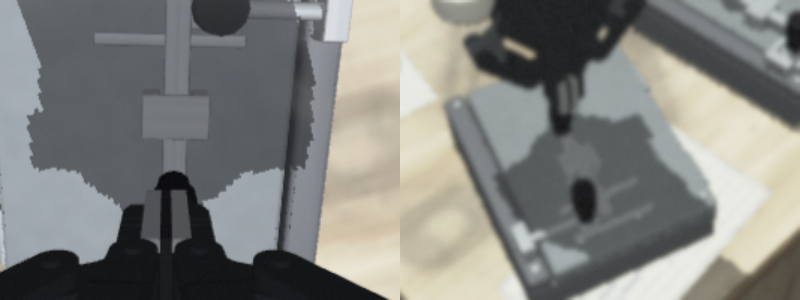

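```bash
python3 - <<'E'
from rig import telemetry, eyes
import cv2,numpy as np
from scipy.spatial.transform import Rotation as Ro
s=telemetry.get_state();W=eyes.grab_frame('wrist');S=eyes.grab_frame('side')
Rt=Ro.from_quat(s['eef_rot']).as_matrix();p=np.array(s['tcp_pos']);T=np.array(W['T_tool_cam']);print(T.round(3))
def pw(X):
    c=T[:3,:3].T@(Rt.T@(X-p)-T[:3,3]);u=W['mtx']@c;return u[:2]/u[2]
def ps(X):return cv2.projectPoints(np.array([X]),np.array(S['rvec']),np.array(S['tvec']),np.array(S['mtx']),None)[0].ravel()
fw=lambda u:((u-[150,100])*1.5).round()
fs=lambda u:((u-[150,170])*2.5+[400,0]).round()
O=np.array([506.3,133.2]);a=np.radians(-17.7);R=np.array([[np.cos(a),-np.sin(a)],[np.sin(a),np.cos(a)]])
def cp(x,y,z):return np.r_[O+R@[x,y],z]/1000
for n,X in[('tip',p+[0,0,-.008]),('bolt',cp(-60,20,92))]+[(f'k{d}',cp(12+d,5,92)) for d in(-10,0,10,20,30)]:
    print(n,X.round(3),'wrist',fw(pw(X)),'side',fs(ps(X)))
E
```

```text
[[-0.    -0.965 -0.264  0.066]
 [ 1.    -0.    -0.001 -0.   ]
 [ 0.001 -0.264  0.965 -0.161]
 [ 0.     0.     0.     1.   ]]
tip [0.516 0.133 0.072] wrist [166. 184.] side [563. 123.]
bolt [0.455 0.17  0.092] wrist [223.   5.] side [580. 187.]
k-10 [0.51  0.137 0.092] wrist [172. 186.] side [563. 115.]
k0 [0.519 0.134 0.092] wrist [171. 212.] side [557. 105.]
k10 [0.529 0.131 0.092] wrist [171. 237.] side [552.  96.]
k20 [0.538 0.128 0.092] wrist [170. 261.] side [547.  86.]
k30 [0.548 0.125 0.092] wrist [170. 285.] side [541.  77.]
```

```bash
python3 - <<'E'
from rig import eyes
import cv2,numpy as np
a=eyes.grab_frame('wrist')['pixels'][180:300,210:320];b=eyes.grab_frame('side')['pixels'][170:240,180:245]
c=np.hstack([cv2.resize(a,(400,436),interpolation=2),cv2.resize(b,(400,436),interpolation=2)])[:,:,::-1]
cv2.imwrite('pics/f.png',np.clip(c.astype(float)*1.8+20,0,255))
E
```

```text
[ WARN:0@1.167] global loadsave.cpp:1063 imwrite_ Unsupported depth image for selected encoder is fallbacked to CV_8U.
```

View pics/f.png

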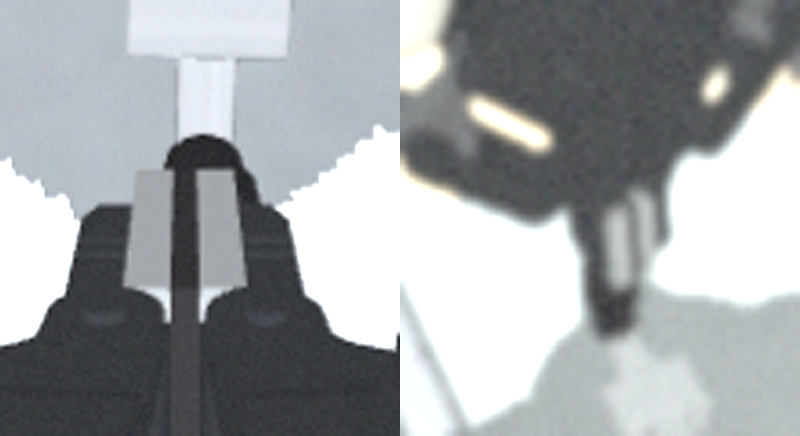

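```bash
python3 - <<'E'
from rig import telemetry, eyes
import cv2,numpy as np
from scipy.spatial.transform import Rotation as Ro
s=telemetry.get_state();W=eyes.grab_frame('wrist');S=eyes.grab_frame('side')
Rt=Ro.from_quat(s['eef_rot']).as_matrix();p=np.array(s['tcp_pos']);T=np.array(W['T_tool_cam'])
M=np.eye(4);M[:3,:3]=Rt;M[:3,3]=p;Pw=W['mtx']@np.linalg.inv(M@T)[:3]
Ps=S['mtx']@np.c_[cv2.Rodrigues(np.array(S['rvec']))[0],np.array(S['tvec']).ravel()]
F=lambda P,X:(lambda u:u[:2]/u[2])(P@np.r_[X,1])
fw=lambda u:((u-[210,180])*3.636).round();fs=lambda u:((u-[180,170])*[6.15,6.23]+[400,0]).round()
ex=-Rt[:,0]
for z in(.073,.085,.1,.12):
  for o in(-.011,0,.011):
    X=np.r_[(p+ex*o)[:2],z];print('tool',z,o,fw(F(Pw,X)),fs(F(Ps,X)))
c=np.array([.5190,.1345])
for d in(0,.01,.02,.035):
  for z in(.067,.092):
    for o in (-.009,.009):
      X=np.r_[c+ex[:2]*(d+o),z];print('knob',d,z,o,fw(F(Pw,X)),fs(F(Ps,X)))
E
```

```text
tool 0.073 -0.011 [185.  94.] [633. 333.]
tool 0.073 0 [185. 157.] [617. 306.]
tool 0.073 0.011 [185. 219.] [602. 280.]
tool 0.085 -0.011 [185. 118.] [630. 309.]
tool 0.085 0 [185. 186.] [614. 282.]
tool 0.085 0.011 [185. 251.] [599. 256.]
tool 0.1 -0.011 [185. 154.] [627. 278.]
tool 0.1 0 [185. 227.] [611. 251.]
tool 0.1 0.011 [185. 298.] [596. 225.]
tool 0.12 -0.011 [185. 215.] [623. 235.]
tool 0.12 0 [185. 297.] [607. 208.]
tool 0.12 0.011 [185. 376.] [591. 182.]
knob 0 0.067 -0.009 [195. 111.] [621. 335.]
knob 0 0.067 0.009 [195. 210.] [596. 292.]
knob 0 0.092 -0.009 [197. 167.] [616. 285.]
knob 0 0.092 0.009 [197. 278.] [590. 242.]
knob 0.01 0.067 -0.009 [195. 167.] [607. 311.]
knob 0.01 0.067 0.009 [195. 262.] [583. 269.]
knob 0.01 0.092 -0.009 [197. 229.] [602. 261.]
knob 0.01 0.092 0.009 [197. 337.] [577. 218.]
knob 0.02 0.067 -0.009 [195. 220.] [594. 288.]
knob 0.02 0.067 0.009 [195. 314.] [569. 246.]
knob 0.02 0.092 -0.009 [197. 290.] [588. 237.]
knob 0.02 0.092 0.009 [196. 394.] [563. 195.]
knob 0.035 0.067 -0.009 [195. 298.] [573. 253.]
knob 0.035 0.067 0.009 [195. 388.] [550. 212.]
knob 0.035 0.092 -0.009 [196. 377.] [567. 202.]
knob 0.035 0.092 0.009 [196. 477.] [543. 161.]
```

Request:
drive_tool:
  steps:
    - [[-0.2,0.06,0],[0,0,0],1]
    - [[-0.31,0.095,0],[0,0,0],1]
    - [[-0.31,0.095,0],[0,0,0],1]
    - [[-0.31,0.095,-0.03],[0,0,0],1]
    - [[-0.31,0.095,-0.05],[0,0,0],1]
    - [[-0.31,0.095,-0.05],[0,0,0],1]

```text
t: 6.42
tcp_pos: [0.4855, 0.143, 0.0752]
eef_rot: [0.145, 0.989, -0.0, 0.0]
ft_force: [-0.9, -0.5, 0.1]
opening: 0.002
finger_force: 0.0
```

Request:
drive_tool:
  steps:
    - [[0,0,-0.03],[0,0,0],1]
    - [[0,0,-0.05],[0,0,0],1]
    - [[0,0,-0.05],[0,0,0],1]

```text
t: 6.67
tcp_pos: [0.4849, 0.1429, 0.0701]
eef_rot: [0.145, 0.989, -0.0, -0.0]
ft_force: [-0.5, 0.2, 0.0]
opening: 0.002
finger_force: 0.0
```

```bash
python3 - <<'E'
from rig import eyes
import cv2,numpy as np
a=eyes.grab_frame('wrist')['pixels'][160:310,190:340];b=eyes.grab_frame('side')['pixels'][175:265,175:265]
c=np.hstack([cv2.resize(a,(400,400),interpolation=2),cv2.resize(b,(400,400),interpolation=2)])[:,:,::-1]
cv2.imwrite('pics/g.png',cv2.convertScaleAbs(c,alpha=1.7,beta=15))
E
```

```text
(no output)
```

View pics/g.png

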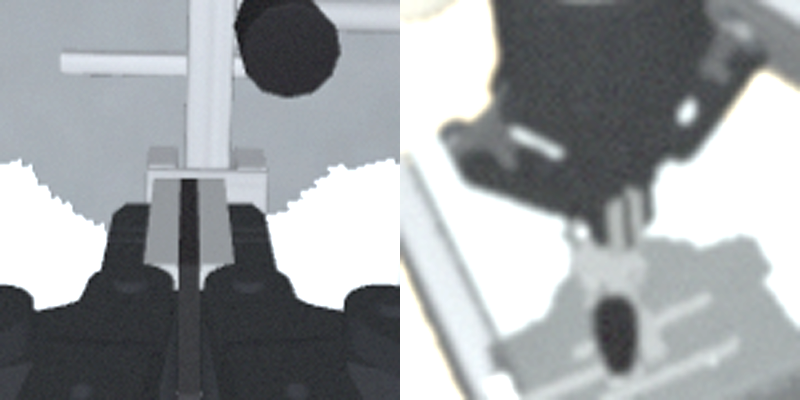

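Request:
drive_tool:
  steps:
    - [[0,0,-0.04],[0,0,0],1]
    - [[0,0,-0.08],[0,0,0],1]
    - [[0,0,-0.12],[0,0,0],1]
    - [[0,0,-0.14],[0,0,0],1]
    - [[0,0,-0.14],[0,0,0],1]

```text
t: 7.18
tcp_pos: [0.4846, 0.143, 0.0559]
eef_rot: [0.145, 0.989, -0.0, -0.0]
ft_force: [-0.5, -0.3, -0.2]
opening: 0.002
finger_force: 0.0
```

Request:
drive_tool:
  steps:
    - [[0.05,-0.015,0],[0,0,0],1]
    - [[0.1,-0.03,0],[0,0,0],1]
    - [[0.15,-0.045,0],[0,0,0],1]
    - [[0.2,-0.06,0],[0,0,0],1]
    - [[0.22,-0.07,0],[0,0,0],1]

```text
t: 7.6
tcp_pos: [0.5074, 0.1361, 0.0567]
eef_rot: [0.145, 0.989, 0.0, -0.0]
ft_force: [-2.7, 1.9, 1.4]
opening: -0.001
finger_force: 1.6
```

Request:
drive_tool:
  steps:
    - [[0.04,-0.012,0],[0,0,0],1]
    - [[0.08,-0.024,0],[0,0,0],1]
    - [[0.12,-0.037,0],[0,0,0],1]
    - [[0.16,-0.05,0],[0,0,0],1]
    - [[0.19,-0.06,0],[0,0,0],1]

```text
t: 8.02
tcp_pos: [0.5264, 0.1299, 0.0566]
eef_rot: [0.145, 0.989, 0.0, 0.0]
ft_force: [-3.3, 1.4, 1.8]
opening: -0.001
finger_force: 1.6
```

Request:
drive_tool:
  steps:
    - [[0.02,-0.006,0],[0,0,0],1]
    - [[0.04,-0.012,0],[0,0,0],1]
    - [[0.06,-0.018,0],[0,0,0],1]

```text
t: 8.27
tcp_pos: [0.532, 0.1282, 0.0566]
eef_rot: [0.145, 0.989, -0.0, -0.0]
ft_force: [-2.3, 2.3, 2.9]
opening: 0.003
finger_force: 1.6
```

Request:
drive_tool:
  steps:
    - [[0.02,-0.006,0],[0,0,0],1]
    - [[0.04,-0.012,0],[0,0,0],1]
    - [[0.04,-0.012,0],[0,0,0],1]

```text
t: 8.52
tcp_pos: [0.5346, 0.1273, 0.0565]
eef_rot: [0.145, 0.989, -0.0, -0.001]
ft_force: [-6.3, 2.9, 5.8]
opening: -0.002
finger_force: 3.5
```

Request:
drive_tool:
  steps:
    - [[0.02,-0.006,0],[0,0,0],1]
    - [[0.03,-0.01,0],[0,0,0],1]
    - [[0.03,-0.01,0],[0,0,0],1]

```text
t: 8.77
tcp_pos: [0.5348, 0.1271, 0.0564]
eef_rot: [0.144, 0.99, -0.0, -0.004]
ft_force: [-14.2, 5.9, 12.9]
opening: -0.001
finger_force: 7.6
```

Request:
drive_tool:
  steps:
    - [[-0.1,0.03,0],[0,0,0],1]
    - [[-0.15,0.045,0],[0,0,0],1]
    - [[-0.15,0.045,0.3],[0,0,0],1]
    - [[-0.15,0.045,0.6],[0,0,0],1]
    - [[-0.15,0.045,0.6],[0,0,0],1]
    - [[-0.4,0.4,0.6],[0,0,0],1]
    - [[-0.7,0.77,0.6],[0,0,0],1]
    - [[-0.72,0.77,0.6],[0,0,0],1]
    - [[-0.72,0.77,0.6],[0,0,0],1]
    - [[-0.72,0.77,0.6],[0,0,0],1]

```text
t: 9.6
tcp_pos: [0.4673, 0.2033, 0.1166]
eef_rot: [0.144, 0.99, 0.0, 0.001]
ft_force: [0.5, 0.6, -0.4]
opening: 0.002
finger_force: 0.0
```

```bash
python3 - <<'E'
from rig import telemetry,eyes
import cv2,numpy as np
s=telemetry.get_state();print(s['t'],s['tcp_pos'],s['ft_force'])
a=eyes.grab_frame('wrist')['pixels'];b=eyes.grab_frame('side')['pixels'][160:310,140:340]
cv2.imwrite('pics/h.png',cv2.convertScaleAbs(np.hstack([cv2.resize(a,(400,300)),cv2.resize(b,(400,300),interpolation=2)])[:,:,::-1],alpha=1.4))
E
```

```text
9.6 [0.46726247 0.20325431 0.11655312] [ 0.46723198  0.5796129  -0.37168546]
```

View pics/h.png

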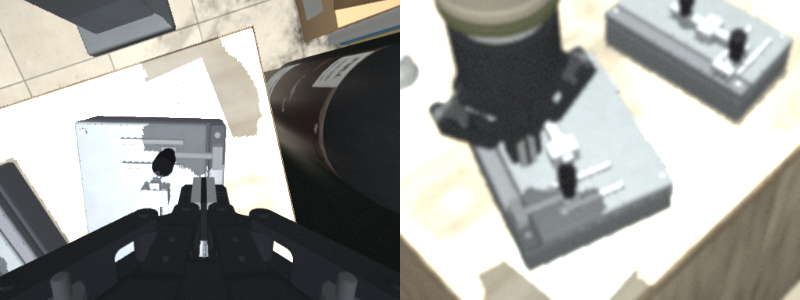

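Request:
drive_tool:
  steps:
    - [[-0.02,0.02,-0.3],[0,0,0],1]
    - [[-0.02,0.02,-0.5],[0,0,0],1]
    - [[-0.02,0.02,-0.6],[0,0,0],1]
    - [[-0.02,0.02,-0.6],[0,0,0],1]
    - [[-0.02,0.02,-0.6],[0,0,0],1]

```text
t: 10.12
tcp_pos: [0.4654, 0.204, 0.0564]
eef_rot: [0.146, 0.989, -0.0, -0.0]
ft_force: [0.3, -0.1, 0.7]
opening: 0.002
finger_force: 0.0
```

Request:
drive_tool:
  steps:
    - [[-0.015,-0.05,0],[0,0,0],1]
    - [[-0.03,-0.1,0],[0,0,0],1]
    - [[-0.045,-0.15,0],[0,0,0],1]
    - [[-0.06,-0.19,0],[0,0,0],1]
    - [[-0.06,-0.19,0],[0,0,0],1]

```text
t: 10.53
tcp_pos: [0.4593, 0.1854, 0.0573]
eef_rot: [0.145, 0.989, 0.0, 0.001]
ft_force: [1.1, 0.6, -0.5]
opening: -0.0
finger_force: 0.3
```

Request:
drive_tool:
  steps:
    - [[-0.012,-0.04,0],[0,0,0],1]
    - [[-0.024,-0.08,0],[0,0,0],1]
    - [[-0.037,-0.12,0],[0,0,0],1]
    - [[-0.046,-0.15,0],[0,0,0],1]

```text
t: 10.87
tcp_pos: [0.4544, 0.1707, 0.0567]
eef_rot: [0.145, 0.989, 0.0, 0.0]
ft_force: [1.2, 2.7, 3.7]
opening: -0.001
finger_force: 1.7
```

Request:
drive_tool:
  steps:
    - [[-0.012,-0.04,0],[0,0,0],1]
    - [[-0.024,-0.08,0],[0,0,0],1]
    - [[-0.03,-0.1,0],[0,0,0],1]

```text
t: 11.12
tcp_pos: [0.451, 0.1604, 0.0566]
eef_rot: [0.145, 0.989, -0.0, -0.0]
ft_force: [1.6, 5.8, 3.2]
opening: -0.002
finger_force: 2.9
```

Request:
drive_tool:
  steps:
    - [[-0.008,-0.025,0],[0,0,0],1]
    - [[-0.015,-0.05,0],[0,0,0],1]
    - [[-0.015,-0.05,0],[0,0,0],1]

```text
t: 11.37
tcp_pos: [0.451, 0.1597, 0.0569]
eef_rot: [0.143, 0.99, 0.002, 0.001]
ft_force: [0.9, 15.0, 1.1]
opening: 0.0
finger_force: 8.0
```

Request:
drive_tool:
  steps:
    - [[0.05,0.15,0],[0,0,0],1]
    - [[0.05,0.15,0],[0,0,0],1]
    - [[0.05,0.15,0.4],[0,0,0],1]
    - [[0.05,0.15,0.8],[0,0,0],1]
    - [[0.05,0.15,1],[0,0,0],1]
    - [[0.05,0.15,1],[0,0,0],1]

```text
t: 11.87
tcp_pos: [0.4557, 0.1703, 0.1599]
eef_rot: [0.145, 0.989, 0.001, 0.002]
ft_force: [0.5, -0.1, -0.9]
opening: 0.001
finger_force: 0.0
```

Request:
drive_tool:
  steps:
    - [[-0.1,0.5,0.5],[0,0,0],1]
    - [[-0.1,0.7,1],[0,0,0],1]
    - [[-0.1,0.7,1],[0,0,0],1]
    - [[-0.1,0.7,1],[0,0,0],1]
    - [[-0.1,0.7,1],[0,0,0],1]
    - [[-0.1,0.7,1],[0,0,0],1]

```text
t: 12.37
tcp_pos: [0.4438, 0.2398, 0.2554]
eef_rot: [0.145, 0.989, -0.001, -0.001]
ft_force: [-0.2, 0.1, -0.5]
opening: 0.003
finger_force: 0.0
```

```bash
python3 - <<'E'
from rig import telemetry,eyes
import cv2,numpy as np
s=telemetry.get_state();print(s['t'],s['tcp_pos'],s['ft_force'])
a=eyes.grab_frame('top')['pixels'][145:275,140:313];b=eyes.grab_frame('wrist')['pixels']
cv2.imwrite('pics/i.png',np.hstack([cv2.resize(a,(400,300),interpolation=2),cv2.resize(b,(400,300))])[:,:,::-1])
E
```

```text
12.3667 [0.44383035 0.23981104 0.2554452 ] [-0.2450204   0.14841774 -0.47694044]
```

View pics/i.png

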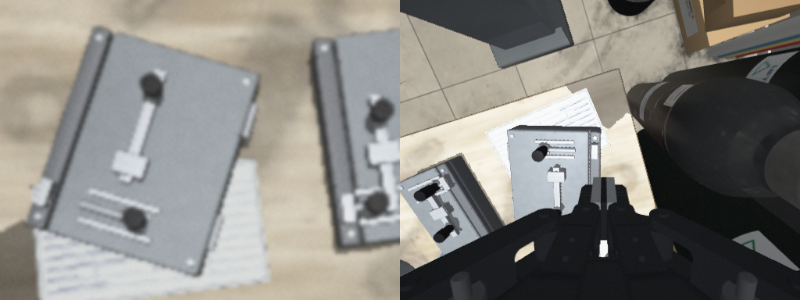

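```bash
python3 - <<'E'
from rig import eyes
import cv2,numpy as np
f=eyes.grab_frame('top');R=cv2.Rodrigues(np.array(f['rvec']))[0];t=np.array(f['tvec']).ravel();K=f['mtx'];C=-R.T@t
a=np.radians(-17.7);Ra=np.array([[np.cos(a),-np.sin(a)],[np.sin(a),np.cos(a)]])
k,l,st,ce=cv2.connectedComponentsWithStats((cv2.cvtColor(f['pixels'],7)<65).astype('uint8'))
for b,c in zip(st,ce):
    if 165<c[0]<240 and 160<c[1]<255 and 15<b[4]<200:
        d=R.T@np.linalg.inv(K)@np.r_[c,1];p=(C+d*(.088-C[2])/d[2])[:2]*1000;print(b,Ra.T@(p-[506.3,133.2]))
E
```

```text
[202 178   8   9  47] [45.94519641  5.53966587]
```

```bash
python3 -c "
from rig import bot
print(bot.close_job())"
```

```text
the job is handed in; nothing more can be done
None
```

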